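# Set the recessed slotted selector on a control unit with a flat screwdriver

## Task

Take the red flat screwdriver out of the stand, feel with light pressure for the slot of the sunken selector in the control unit, and turn it clockwise until the orange pointer sits on the green mark, without running it into the red sector. Never press the screwdriver hard against the unit. Then stand the screwdriver back upright in its own hole in the stand and let go; leave the yellow nut driver and everything else where it is.

Things in the scene. Friction and masses are not known exactly. Their poses are not given: they have to be found in the camera images.
- driver: Red-handled flat screwdriver, 130 g, upright in a hole of the stand. Origin: centre of the handle's underside, which rests on the stand's top; z up along the tool. Square handle 26 x 26 mm, flats facing its x and y, from z = 0 to 66 mm, round cap to 74 mm. Round shank, 12 mm diameter, down to -65 mm, then a flat blade 12 mm wide (along x), 2.4 mm thick (along y), ending at -75 mm.
- driver_tip (a point): Centre of the end of the screwdriver's blade, 75 mm below the handle's underside.
- nutdriver: Yellow-handled nut driver, the same size and handle, with a round 14 mm socket end; stands in the other hole of the stand. Leave it alone.
- stand: Fixed blue tool stand 60 x 170 mm, 85 mm high; origin: centre of its underside; x along its short side, y along its long side, z up. Its 10 mm thick top plate has two holes through it, 19 mm diameter with 3 mm chamfers, at y = -45 mm and y = +45 mm.
- hole_right (a point): Centre of the mouth of the stand's hole at its y = -45 mm, on its top face (85 mm above the table).
- hole_left (a point): Centre of the mouth of the stand's hole at its y = +45 mm, on its top face.
- unit: Fixed grey control unit 200 x 160 mm, its top plate 75 mm above the table (fins 18 mm higher along its far edge, from x = +50 mm on). Origin: centre of its underside, z up. The selector's bore is at x = -30 mm, y = 0. The flat green mark lies in the unit's +x direction from the bore; the red sector begins 24 degrees clockwise past it, seen from above.
- bore (a point): Centre of the mouth of the selector's bore, on the plate's top face. Bore 16 mm in diameter through the 10 mm plate, 4 mm chamfer. Under it the brass insert, its face 12 to 22 mm below the plate's top (differs per unit), slot 4.5 mm wide, 4.5 mm deep, 20 mm long. Sprung: gives from 2.4 N, 3 mm at 4.2 N, then solid. In line with the blade (within 0.15 rad) it springs up over it and the push vanishes.
- selector (a joint): Angle (rad) of the selector with its orange ring (40 mm) and pointer on the plate: 0 on the green mark, negative before it, growing clockwise from above; the pointer's angle from the unit's +x, counterclockwise, is minus the value. Range -1.6 to 0.7; stays where left; needs 0.025 N m; red from 0.42. The slot turns with it; its line is up to 0.5 rad either side of the pointer's (differs per unit).
- tray: Clear divided component tray 100 x 150 x 30 mm; leave it alone.
- reel: Blue reel 60 mm in diameter, 38 mm high; leave it alone.
- capacitor: Blue capacitor can 35 mm in diameter, 58 mm high; leave it alone.
- multimeter: Yellow multimeter 150 x 78 x 42 mm lying on the table; leave it alone.
- bottle: White bottle 56 mm in diameter, 150 mm high; leave it alone.
- mug: White mug 76 mm in diameter, 90 mm high; leave it alone.

How it is judged:
On the way, in this order (a step that is already met when the one before it is completed fails the run):
1. the red screwdriver is lifted clear of the stand (height (world z) of driver_tip above 0.088 m), for 0.1 s.
2. with the screwdriver's blade down in the bore, the pointer is brought onto the green mark (value of joint selector between -0.16 and 0.16 rad and horizontal distance between driver_tip and bore below 0.006 m and z of driver_tip in the frame of bore below -0.012 m), for 0.2 s.
At the end, for the whole second after the job is handed in: Pointer on the green mark (selector within 0.16 rad of 0); the red screwdriver released, at rest and upright (0.1 rad) in its own hole of the stand, handle resting on the stand's top (6 mm in height, 8 mm sideways); the nut driver in the other hole (value of joint selector between -0.16 and 0.16 rad and ((horizontal distance between driver and hole_left below 0.008 m and horizontal distance between nutdriver and hole_left above 0.05 m) or (horizontal distance between driver and hole_right below 0.008 m and horizontal distance between nutdriver and hole_right above 0.05 m)) and height (world z) of driver between 0.079 and 0.091 m and angle between driver's own z axis and vertical below 0.1 rad and linear speed of driver below 0.02 m/s); the robot touches nothing.
It fails at once if the screwdriver presses on the control unit with more than 20 N (contact force between driver and unit above 20 N).
It fails at once if the pointer runs into the red sector (selector beyond 0.42 rad) (value of joint selector above 0.42 rad).
It fails at once if the nut driver or another bystander is moved by more than 20 mm (distance of any of nutdriver, tray, reel, capacitor, multimeter, bottle, mug from where it was at the start of the episode above 0.02 m).
It also fails if it takes over 72 s, if anything falls off the work surface, if the arm or the gripper's body presses on something with over 40 N, if the wrist force passes 120 N, or if a joint passes its speed limit or range.

## Robot

A 7-joint arm with a two-finger parallel gripper is mounted at the origin on the work surface. World frame = base frame: x ahead of the robot, y to its left, z up, the work surface at z = 0. Lengths are in m, angles in rad, forces in N, time in s.
With the tool pointing down it reaches from about 0.375 to 0.925 m from the base axis. Payload 3.1 kg.
Tool frame: the origin (TCP) lies at the very end of the fingers, on their centre line; the grasp point (between the pads) lies 19 mm behind it; z points along the fingers, y is the line along which they close (so a half turn about z gives the same grasp; the last joint's range is limited). The gripper opens to 85 mm and grips with 20 to 120 N. Pads are 22 mm wide; open, the fingers measure 114 mm over their backs; the gripper's body (76 mm by 85 mm) begins 54 mm behind the grasp point. The pads swing forward as they close: fully open they stand 13 mm farther back than shut.
Start: joints at [-1.297, 0.383, 0.044, 1.598, -0.018, 1.161, -0.05], TCP at [0.236, 0.606, 0.195] pointing down, gripper open.
Joint ranges: [-2.61, 2.61], [-0.41, 2.15], [-1.48, 1.57], [0, 2.5], [-1.57, 4.71], [0.05, 1.97], [-2.85, 2.85]. Speed limits (rad/s): [2.79, 2.79, 3.14, 3.14, 3.14, 3.14, 3.14].

## Interface

Orientations are given as a unit quaternion [x, y, z, w].
In Python, from plant import sense, snapshot, calibration, job_done gives the robot as it stands.
- The arm moves only by the tool arm_command, never from a script. Its argument "commands" is a list that holds one entry, the list of rows, each a list of 7 numbers: the shift along the world's x, y, z in cm, then the turn, a rotation vector about the world's x, y, z in rad, then the opening, from 0 (shut) to 1 (fully open). A call has 1 to 12 rows; each row shifts and turns the commanded pose from where the row before left it; what a row does not reach is not made up. A row lasts 1/12 s, in which the tool goes at most 41.7 mm and 7.16 degrees, less where a joint would pass 70% of its speed; a pose out of reach is approached as far as the arm can. A call with a gripper value outside its range is refused whole. The fingers move at their own pace and stop on an object; "newtons" is the grip in N (left out, the last holds). Time passes only in rows, so rows that do not move let the fingers close. It gives the time, the measured TCP pose, the force, the opening and the grip force at its end, in the units of the state.
- sense(): the state, without advancing time (a new reading comes with each control period).
- snapshot(name): name is "side" or "top"; returns the picture (480x640x3 uint8, red, green, blue); there is no depth.
- calibration(name): a dict with "fov_y" (degrees; the focal length in pixels is half the picture's height over the tangent of half this angle, whatever the lens; pixels are square), "cx", "cy" (the principal point, pixels), "k1" (the pictures are not rectified: a ray, as slopes to the right and down, at radius r is drawn at 1 + k1 r^2 times it, then the intrinsics apply), "pose" (4x4, takes a point from camera to world coordinates). Camera axes: x right, y up, looking along -z (the intrinsics and any distortion apply to the point x, -y, -z); pixel columns grow to the right and rows downward; lengths in m; the calibration is good to about 2 mm. A picture is of the moment at which its call begins. calibration takes no time and is no camera call.
- job_done(): hands the job in; it is judged then, once.
The state is a dict: "time": time; "q": joint angles; "qvel": joint speeds; "joint_efforts": joint torques, N m; "tcp_pos": TCP position; "tool_rot": TCP orientation; "ft_force": force on the tool from outside, world axes, zero at the start; "wrist_torque": the same for the moment, N m; "finger_gap": finger opening in m; "finger_force": force on a finger pad.
Only numpy, scipy, OpenCV 4.12 (cv2) and the standard library are available. Lean on these libraries where they do the work, as an engineer would, in place of code of your own. Each camera call takes 0.05 s, during which the arm holds its last target. There are 200 camera calls.

## Working session

There is one attempt and no reset: what is moved stays moved. The work goes in short steps, Python scripts to look and compute and a tool call to move; the robot and the scene stay as the last step left them, time stands still between calls to the robot, and variables do not carry over. Pictures are saved under pics/ and viewed, at most 11 in all, crops included, and the job is handed in when it is done.

Besides the shell and the picture viewer there is one more tool, called after ">>>" as name(argument=value, ...) on one line, values as JSON. arm_command: Moves the arm, as the interface text tells. Its arguments: {"type":"object","properties":{"commands":{"type":"array","items":{"type":"array","items":{"type":"array","items":{"type":"number"}}}},"newtons":{"type":"number"}},"required":["commands"]}

```bash
mkdir -p pics; cat > h.py <<'E'
import numpy as np, cv2
from plant import sense, snapshot, calibration, job_done
def ray(c,u,v):
    f=240/np.tan(np.radians(c["fov_y"])/2)
    d=np.array([(u-c["cx"])/f,(v-c["cy"])/f]); s=d.copy()
    for _ in range(30): s=d/(1+c["k1"]*(s@s))
    P=np.array(c["pose"]); return P[:3,3],P[:3,:3]@np.array([s[0],-s[1],-1])
def onz(c,u,v,z):
    o,d=ray(c,u,v); return o+d*(z-o[2])/d[2]
def proj(c,p):
    f=240/np.tan(np.radians(c["fov_y"])/2)
    P=np.array(c["pose"]); q=P[:3,:3].T@(np.array(p)-P[:3,3]); s=np.array([q[0],-q[1]])/-q[2]
    s=s*(1+c["k1"]*(s@s)); return s*f+[c["cx"],c["cy"]]
def save(n,im): cv2.imwrite(f"pics/{n}.png",im[:,:,::-1])
E
python3 - <<'E'
from h import *
for n in("top","side"):
    save(n+"0",snapshot(n)); c=calibration(n); print(n,c["fov_y"],c["cx"],c["cy"],c["k1"],np.round(c["pose"],3).tolist())
print(sense())
E
```

```text
top 50.11719189451318 322.4184954118145 240.1156611959937 0.006644402846110221 [[0.005, 0.987, -0.158, 0.403], [-1.0, 0.002, -0.022, -0.014], [-0.021, 0.158, 0.987, 1.425], [0.0, 0.0, 0.0, 1.0]]
side 55.734439148480945 314.6488841605122 240.21518442913091 0.008833158161108079 [[0.773, 0.39, -0.5, 0.106], [-0.634, 0.446, -0.632, -0.637], [-0.023, 0.806, 0.592, 0.692], [0.0, 0.0, 0.0, 1.0]]
{'time': 0.1, 'q': array([-1.29681549,  0.38375001,  0.04383247,  1.59941686, -0.0179013 ,
        1.1611748 , -0.04990687]), 'qvel': array([-1.47626599e-03, -2.43098708e-03,  1.11567779e-03, -2.43759051e-03,
        9.65536082e-05,  8.60202415e-04, -3.63074038e-04]), 'joint_efforts': array([ 2.99137922e-03, -4.34733009e+01,  1.02931023e+00, -2.50456381e+01,
        1.08513166e-02,  5.45353512e-03,  1.00630842e-05]), 'tcp_pos': array([0.23579291, 0.60472634, 0.19421492]), 'tool_rot': array([ 1.84784046e-01,  9.82778443e-01, -1.16768090e-03, -1.58209629e-04]), 'ft_force': array([-1.36996071,  0.66142666,  0.98640471]), 'wrist_torque': array([-0.03610025,  0.00280519,  0.00745611]), 'finger_force': 0.0, 'finger_gap': 0.0854483862194055}
```

View pics/top0.png

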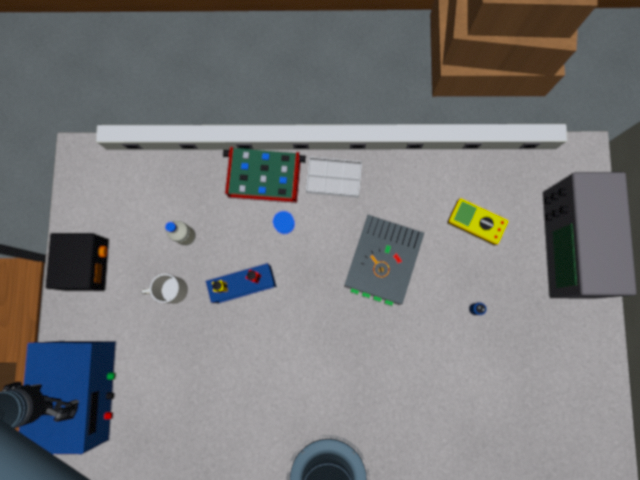

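View pics/side0.png

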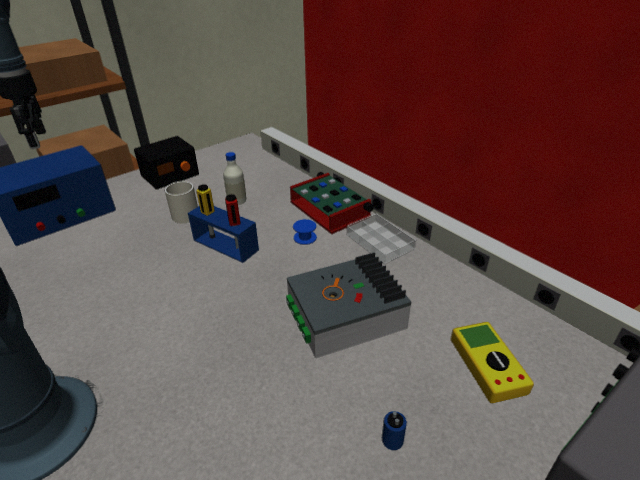

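The top view shows the red driver at about (253,276), the yellow one at (219,286) and the bore ring at (381,268). The pointer is up-left of the ring at (372,258), and the green mark is at (387,248). The side view agrees. Next I'll measure these with colour masks.

```bash
cat > meas.py <<'E'
from h import *
c=calibration("top"); im=np.mean([snapshot("top") for _ in range(4)],0).astype(np.uint8)
hsv=cv2.cvtColor(im,cv2.COLOR_RGB2HSV)
def comp(lo,hi,box):
    m=cv2.inRange(hsv,lo,hi); k=np.zeros_like(m); x0,y0,x1,y1=box; k[y0:y1,x0:x1]=m[y0:y1,x0:x1]; return k
B=(340,210,430,310)
o=comp((8,130,120),(22,255,255),B)
ys,xs=np.nonzero(o); W=np.array([onz(c,u,v,.076) for u,v in zip(xs,ys)])
print("orange n",len(W))
# ring: robust circle fit radius .02-ish
from scipy.optimize import least_squares
r=least_squares(lambda p:np.hypot(*(W[:,:2]-p[:2]).T)-p[2],[*np.median(W[:,:2],0),.018],loss="soft_l1",f_scale=.001).x
print("ring",r); C=r[:2]
d=W[:,:2]-C; far=np.hypot(*d.T)>r[2]+.005
t=d[far].mean(0); print("pointer dir",np.arctan2(t[1],t[0]),far.sum(),np.hypot(*d[far].T).max())
g=comp((45,120,60),(75,255,255),(370,235,405,262)); ys,xs=np.nonzero(g); G=onz(c,xs.mean(),ys.mean(),.075); t=G[:2]-C; print("green",G,len(xs),np.arctan2(t[1],t[0]))
s=comp((105,100,50),(125,255,255),(195,255,285,310)); cn=max(cv2.findContours(s,cv2.RETR_EXTERNAL,cv2.CHAIN_APPROX_NONE)[0],key=cv2.contourArea)
print("stand rect px",cv2.minAreaRect(cn))
rd=comp((0,120,60),(6,255,255),(235,255,275,295))|comp((174,120,60),(180,255,255),(235,255,275,295)); ye=comp((22,120,60),(35,255,255),(205,265,235,305))
for n,m in(("red",rd),("yel",ye)):
    ys,xs=np.nonzero(m); print(n,len(xs),xs.mean(),ys.mean(),xs.min(),xs.max(),ys.min(),ys.max(),onz(c,xs.mean(),ys.mean(),.12))
u=comp((0,0,0),(180,80,125),B)
a=cv2.resize(im[205:315,335:435],None,fx=5,fy=5,interpolation=cv2.INTER_CUBIC)[:,:400]
b=cv2.resize(im[255:310,200:280],None,fx=5,fy=5,interpolation=cv2.INTER_CUBIC)
k=np.zeros((550,800,3),np.uint8);k[:,:400]=a[:550];k[:275,400:]=b
sd=snapshot("side");k[275:,400:]=cv2.resize(sd[175:267,180:313],(400,275),interpolation=cv2.INTER_CUBIC)
save("crop1",k)
E
python3 meas.py
```

```text
orange n 41
ring [ 0.60324784 -0.18230132  0.07154397]
pointer dir 2.4919465743567843 1 0.09329905979042138
green [ 0.59639482 -0.15663875  0.075     ] 37 1.8317505127124758
stand rect px ((240.06600952148438, 283.4811096191406), (24.58753776550293, 66.34513854980469), 74.05460357666016)
red 43 254.8139534883721 276.9767441860465 247 259 271 281 [0.51618933 0.18661398 0.12      ]
yel 79 220.78481012658227 286.9620253164557 213 226 281 291 [0.49042801 0.27289075 0.12      ]
```

View pics/crop1.png

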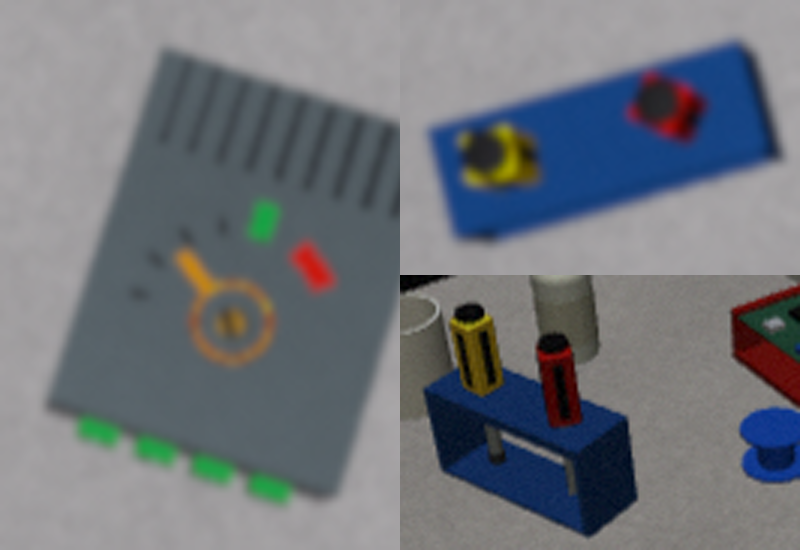

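The crop shows:
- **Unit:** ring centre at crop (233,322), pointer end at (181,254), green mark at (264,221), front edge from (48,408) to (335,495).
- **Red driver:** cap at (657,102). The handle edges run about 30° from the image horizontal.

```bash
python3 - <<'E'
from h import *
c=calibration("top"); s=calibration("side")
A=lambda x,y,z:onz(c,335+(x+.5)/5-.5,205+(y+.5)/5-.5,z)
B=lambda x,y,z:onz(c,200+(x-400+.5)/5-.5,255+(y+.5)/5-.5,z)
S=lambda x,y,z:onz(s,180+(x-400+.5)/3.0075-.5,175+(y-275+.5)/2.989-.5,z)
an=lambda p,q:np.arctan2(*(q-p)[1::-1])
b=A(233,322,.076);g=A(264,221,.075);p=A(181,254,.076);l=A(48,406,.075);r=A(335,494,.075)
print("bore",b,"green",an(b,g),"pointer",an(b,p),"front edge normal",an(l,r)+np.pi/2)
print("red cap",B(657,102,.159),"side",S(552,342,.158),"yel cap",B(486,153,.159),"side",S(469,312,.158))
K=[B(430,128,.085),B(740,42,.085),B(775,157,.085),B(460,235,.085)]
print(np.round(K,4).tolist(),"stand c",np.mean(K[0:1]+K[1:2]+K[2:3]+K[3:],0), an(K[0],K[1]))
print("red base edges",an(B(628,108,.151),B(688,142,.1)),an(B(706,103,.085),B(688,142,.085)))
# bore side
sd=snapshot("side");h=cv2.cvtColor(sd,cv2.COLOR_RGB2HSV)
m=cv2.inRange(h,(8,130,100),(22,255,255));m[:,:310]=0;m[:,360:]=0;m[:270]=0;m[310:]=0
ys,xs=np.nonzero(m);print("side orange",xs.min(),xs.max(),ys.min(),ys.max(), "bore top->side px",proj(s,b))
a=cv2.resize(sd[260:320,290:390],(800,480),interpolation=cv2.INTER_CUBIC);save("crop2",a)
E
```

```text
bore [ 0.54218792 -0.13966745  0.076     ] green -0.30846498787381904 pointer 0.6429471461575499 front edge normal -0.2937569627182035
red cap [0.51767597 0.190217   0.159     ] side [0.51743627 0.19003869 0.158     ] yel cap [0.49212531 0.27436397 0.159     ] side [0.49189754 0.27476707 0.158     ]
[[0.5103, 0.3212, 0.085], [0.5562, 0.1592, 0.085], [0.4958, 0.1396, 0.085], [0.4546, 0.3032, 0.085]] stand c [0.50423325 0.2308085  0.085     ] -1.295120214314199
red base edges -2.088489293597178 2.729770380101501
side orange 322 343 278 300 bore top->side px [332.79030335 292.95729175]
```

View pics/crop2.png

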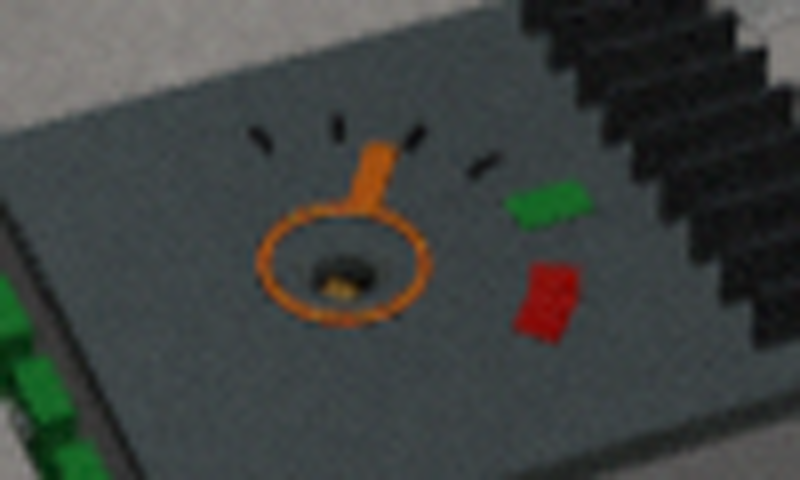

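The ring position agrees in both views, so I have:
- bore at (0.542, -0.140)
- unit yaw about -0.30
- pointer at 0.64, so the selector is at about -0.94
- driver at (0.5175, 0.190), handle yaw about 1.08

Now I'll move above the driver.

>>> arm_command(commands=[[[2.3,-3.4,0.1,0,0,-0.01,1],[2.3,-3.4,0.1,0,0,-0.01,1],[2.3,-3.4,0.1,0,0,-0.01,1],[2.3,-3.4,0.1,0,0,-0.01,1],[2.3,-3.4,0.1,0,0,-0.01,1],[2.3,-3.4,0.1,0,0,-0.01,1],[2.3,-3.4,0.1,0,0,-0.01,1],[2.3,-3.4,0.1,0,0,-0.01,1],[2.3,-3.4,0.1,0,0,-0.01,1],[2.3,-3.4,0.1,0,0,-0.01,1],[2.3,-3.4,0,0,0,-0.01,1],[0,0,0,0,0,-0.01,1]]])

```text
time: 1.4
tcp_pos: [0.4952, 0.2204, 0.2064]
tool_rot: [0.251, 0.968, -0.002, 0.003]
ft_force: [0.7, -2.3, -0.0]
finger_gap: 0.0853
finger_force: 0.0
```

>>> arm_command(commands=[[[1.4,-2.0,0,0,0,0,0.8],[1.4,-2.0,0,0,0,0,0.8],[0,0,0,0,0,0,0.8],[0,0,0,0,0,0,0.8],[0,0,0,0,0,0,0.8]]])

```text
time: 1.82
tcp_pos: [0.5167, 0.1924, 0.2055]
tool_rot: [0.243, 0.97, 0.0, -0.0]
ft_force: [-1.2, 0.3, 0.3]
finger_gap: 0.0682
finger_force: 0.0
```

>>> arm_command(commands=[[[0.1,-0.2,-2,0,0,0,0.8],[0,0,-2.5,0,0,0,0.8],[0,0,-2.5,0,0,0,0.8],[0,0,-2,0,0,0,0.8],[0,0,-1.2,0,0,0,0.8],[0,0,0,0,0,0,0.8],[0,0,0,0,0,0,0.8]]])

```text
time: 2.4
tcp_pos: [0.5174, 0.1906, 0.1033]
tool_rot: [0.243, 0.97, -0.0, -0.0]
ft_force: [-0.1, -0.1, 0.1]
finger_gap: 0.0683
finger_force: 0.0
```

>>> arm_command(commands=[[[0,0,0,0,0,0,0.2],[0,0,0,0,0,0,0.2],[0,0,0,0,0,0,0],[0,0,0,0,0,0,0],[0,0,0,0,0,0,0],[0,0,0,0,0,0,0],[0,0,0,0,0,0,0]]], newtons=40)

```text
time: 2.98
tcp_pos: [0.5195, 0.1902, 0.1051]
tool_rot: [0.244, 0.97, 0.001, 0.001]
ft_force: [-0.7, -0.1, 5.3]
finger_gap: 0.0254
finger_force: 38.7
```

>>> arm_command(commands=[[[0,0,0.5,0,0,0,0],[0,0,1.5,0,0,0,0],[0,0,2,0,0,0,0],[0,0,2,0,0,0,0],[0,0,2,0,0,0,0],[0,0,2,0,0,0,0],[0,0,1,0,0,0,0],[0,0,0,0,0,0,0],[0,0,0,0,0,0,0],[0,0,0,0,0,0,0]]], newtons=70)

```text
time: 3.82
tcp_pos: [0.5168, 0.1891, 0.2118]
tool_rot: [0.243, 0.97, -0.001, -0.001]
ft_force: [0.5, 0.8, -1.5]
finger_gap: 0.0242
finger_force: 68.0
```

```bash
python3 - <<'E'
from h import *
s=calibration("side"); S=sense(); p=S["tcp_pos"]; print(p,S["ft_force"])
u,v=proj(s,p-[0,0,.08]).astype(int); print(u,v)
sd=snapshot("side"); save("crop3",cv2.resize(sd[v-60:v+30,u-60:u+60],(800,600),interpolation=cv2.INTER_CUBIC))
E
```

```text
[0.51683333 0.18913587 0.21175845] [ 0.51554055  0.77588999 -1.47379445]
231 207
```

View pics/crop3.png

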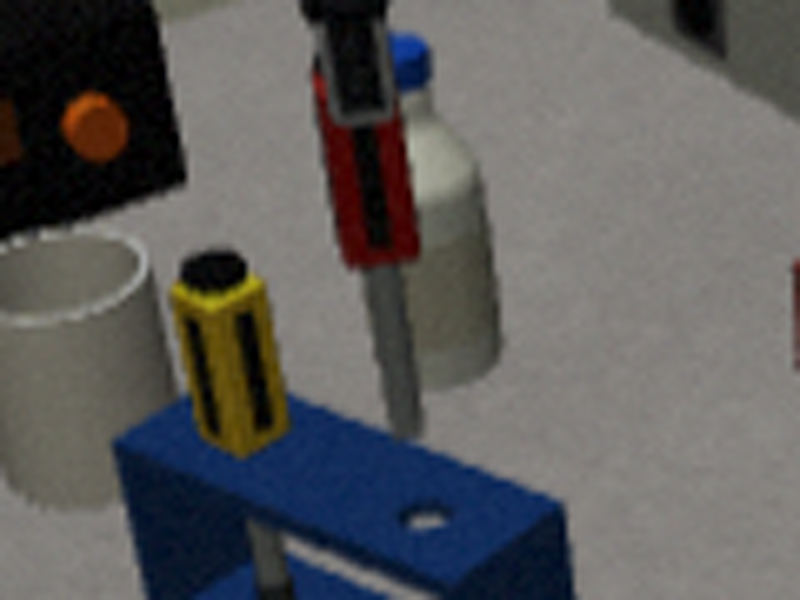

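The driver is out, with its tip at crop (405,437). The blade shows its broad side to this camera, so it lies at right angles to the closing axis, at about -0.49 rad. Next I'll move above the bore and turn the blade to about 1.25 rad.

>>> arm_command(commands=[[[0.21,-2.74,0,0,0,-0.117,0],[0.21,-2.74,0,0,0,-0.117,0],[0.21,-2.74,0,0,0,-0.117,0],[0.21,-2.74,0,0,0,-0.117,0],[0.21,-2.74,0,0,0,-0.117,0],[0.21,-2.74,0,0,0,-0.117,0],[0.21,-2.74,0,0,0,-0.117,0],[0.21,-2.74,0,0,0,-0.117,0],[0.21,-2.74,0,0,0,-0.117,0],[0.21,-2.74,0,0,0,-0.117,0],[0.21,-2.74,0,0,0,-0.117,0],[0.21,-2.74,0,0,0,-0.117,0]]])

```text
time: 4.87
tcp_pos: [0.5422, -0.1402, 0.212]
tool_rot: [0.814, 0.581, -0.001, -0.001]
ft_force: [0.2, 0.1, -1.5]
finger_gap: 0.0241
finger_force: 68.0
```

>>> arm_command(commands=[[[0,0,-1,0,0,0,0],[0,0,-1,0,0,0,0],[0,0,0,0,0,0,0],[0,0,0,0,0,0,0],[0,0,0,0,0,0,0],[0,0,0,0,0,0,0]]])

```text
time: 5.37
tcp_pos: [0.5437, -0.1378, 0.1935]
tool_rot: [0.811, 0.584, 0.0, -0.0]
ft_force: [0.1, -0.5, -1.5]
finger_gap: 0.024
finger_force: 68.0
```

```bash
python3 - <<'E'
from h import *
s=calibration("side"); S=sense(); p=S["tcp_pos"]; print(p,S["ft_force"],S["q"],S["tool_rot"])
print("earlier tip pred",proj(s,[.5168,.1891,.117]),"seen 231.3 212.1")
print("tip pred",proj(s,p-[0,0,.095]),"bore px",proj(s,[.542,-.14,.075]))
sd=snapshot("side"); save("crop4",cv2.resize(sd[240:315,285:385],(800,600),interpolation=cv2.INTER_CUBIC))
E
```

```text
[ 0.54372439 -0.13777596  0.19354092] [ 0.12275426 -0.46369134 -1.50824368] [-0.43567959  0.25598056  0.71057821  1.84474231 -0.18618749  1.10792994
  0.02016863] [ 8.11400743e-01  5.84490181e-01  2.15598041e-04 -1.23976622e-04]
earlier tip pred [232.50803923 212.35771703] seen 231.3 212.1
tip pred [332.74823118 283.58607159] bore px [332.82946375 293.46015326]
```

View pics/crop4.png

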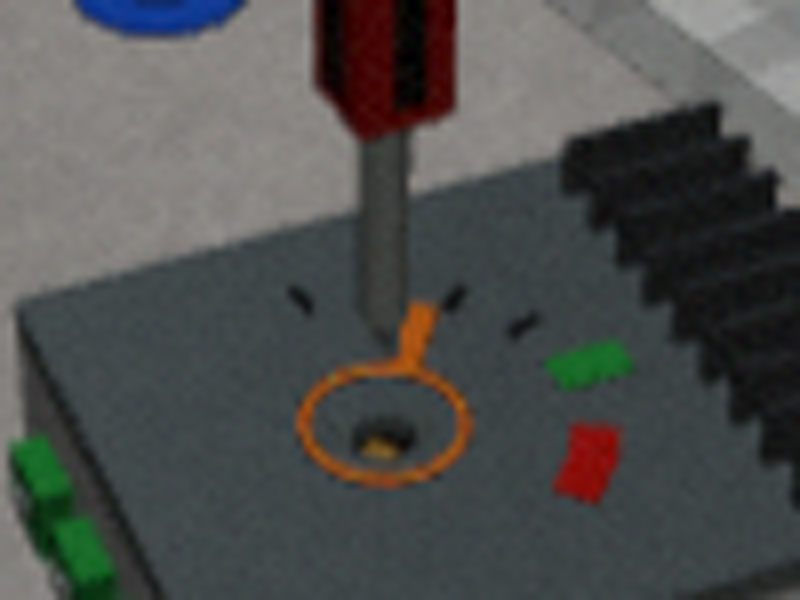

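Blade tip at crop (383,345), edge-on as expected, directly above the bore (ring centre (385,423)). I'll correct by about 2 mm and go down.

>>> arm_command(commands=[[[-0.15,-0.2,-0.5,0,0,0,0],[0,0,-0.7,0,0,0,0],[0,0,-0.6,0,0,0,0],[0,0,-0.3,0,0,0,0],[0,0,-0.2,0,0,0,0],[0,0,-0.2,0,0,0,0],[0,0,0,0,0,0,0],[0,0,0,0,0,0,0]]])

```text
time: 6.08
tcp_pos: [0.5419, -0.1413, 0.1685]
tool_rot: [0.812, 0.583, -0.0, 0.0]
ft_force: [0.6, 0.4, -1.0]
finger_gap: 0.024
finger_force: 68.0
```

>>> arm_command(commands=[[[0,0,-0.2,0,0,0,0],[0,0,-0.2,0,0,0,0],[0,0,-0.2,0,0,0,0],[0,0,0,0,0,0,0],[0,0,0,0,0,0,0]]])

```text
time: 6.5
tcp_pos: [0.5417, -0.1411, 0.1623]
tool_rot: [0.812, 0.583, -0.0, -0.0]
ft_force: [0.2, 0.2, -1.2]
finger_gap: 0.0241
finger_force: 68.0
```

>>> arm_command(commands=[[[0,0,-0.15,0,0,0,0],[0,0,-0.15,0,0,0,0],[0,0,0,0,0,0,0],[0,0,0,0,0,0,0]]])

```text
time: 6.83
tcp_pos: [0.5417, -0.1412, 0.1593]
tool_rot: [0.812, 0.583, -0.0, -0.0]
ft_force: [0.0, 0.3, -1.3]
finger_gap: 0.0241
finger_force: 68.0
```

>>> arm_command(commands=[[[0,0,-0.1,0,0,0,0],[0,0,-0.1,0,0,0,0],[0,0,0,0,0,0,0],[0,0,0,0,0,0,0]]])

```text
time: 7.17
tcp_pos: [0.5417, -0.1412, 0.1574]
tool_rot: [0.812, 0.583, -0.0, -0.0]
ft_force: [0.0, -0.4, -1.3]
finger_gap: 0.0241
finger_force: 68.0
```

>>> arm_command(commands=[[[0,0,-0.1,0,0,0,0],[0,0,-0.1,0,0,0,0],[0,0,0,0,0,0,0],[0,0,0,0,0,0,0]]])

```text
time: 7.5
tcp_pos: [0.5417, -0.1412, 0.1553]
tool_rot: [0.812, 0.583, -0.0, -0.0]
ft_force: [0.4, 0.1, -1.2]
finger_gap: 0.0238
finger_force: 68.0
```

>>> arm_command(commands=[[[0,0,-0.1,0,0,0,0],[0,0,-0.1,0,0,0,0],[0,0,0,0,0,0,0],[0,0,0,0,0,0,0]]])

```text
time: 7.83
tcp_pos: [0.5417, -0.1412, 0.1534]
tool_rot: [0.812, 0.583, -0.0, -0.0]
ft_force: [1.0, -0.4, -0.9]
finger_gap: 0.0241
finger_force: 68.0
```

>>> arm_command(commands=[[[0,0,-0.1,0,0,0,0],[0,0,-0.1,0,0,0,0],[0,0,0,0,0,0,0],[0,0,0,0,0,0,0]]])

```text
time: 8.17
tcp_pos: [0.5422, -0.1413, 0.1519]
tool_rot: [0.812, 0.583, 0.0, 0.0]
ft_force: [-0.4, 0.7, 1.5]
finger_gap: 0.024
finger_force: 68.3
```

>>> arm_command(commands=[[[0,0,-0.1,0,0,0,0],[0,0,-0.1,0,0,0,0],[0,0,0,0,0,0,0],[0,0,0,0,0,0,0]]])

```text
time: 8.5
tcp_pos: [0.5422, -0.1413, 0.1498]
tool_rot: [0.812, 0.583, 0.0, 0.0]
ft_force: [-0.1, -0.2, 2.4]
finger_gap: 0.0239
finger_force: 68.5
```

Contact, with about 3.6 N of push. Now I'll turn clockwise to search for the slot.

>>> arm_command(commands=[[[0,0,0,0,0,-0.06,0],[0,0,0,0,0,-0.06,0],[0,0,0,0,0,-0.06,0],[0,0,0,0,0,-0.06,0],[0,0,0,0,0,0,0]]])

```text
time: 8.92
tcp_pos: [0.5422, -0.1413, 0.1497]
tool_rot: [0.876, 0.482, 0.0, 0.0]
ft_force: [0.1, 0.4, 2.0]
finger_gap: 0.0243
finger_force: 68.5
```

>>> arm_command(commands=[[[0,0,0,0,0,-0.06,0],[0,0,0,0,0,-0.06,0],[0,0,0,0,0,-0.06,0],[0,0,0,0,0,0,0]]])

```text
time: 9.25
tcp_pos: [0.5422, -0.1413, 0.1497]
tool_rot: [0.916, 0.402, 0.0, 0.0]
ft_force: [-1.4, -0.5, 2.7]
finger_gap: 0.0243
finger_force: 68.5
```

>>> arm_command(commands=[[[0,0,0,0,0,-0.06,0],[0,0,0,0,0,-0.06,0],[0,0,0,0,0,-0.06,0],[0,0,0,0,0,0,0]]])

```text
time: 9.58
tcp_pos: [0.542, -0.141, 0.1496]
tool_rot: [0.948, 0.318, 0.0, -0.0]
ft_force: [-0.1, 0.6, 2.6]
finger_gap: 0.0241
finger_force: 68.5
```

>>> arm_command(commands=[[[0,0,0,0,0,-0.06,0],[0,0,0,0,0,-0.06,0],[0,0,0,0,0,-0.06,0],[0,0,0,0,0,0,0]]])

```text
time: 9.92
tcp_pos: [0.5419, -0.1408, 0.1495]
tool_rot: [0.973, 0.232, 0.0, -0.0]
ft_force: [0.1, 0.3, 2.9]
finger_gap: 0.0238
finger_force: 68.5
```

>>> arm_command(commands=[[[0,0,0,0,0,-0.06,0],[0,0,0,0,0,-0.06,0],[0,0,0,0,0,-0.06,0],[0,0,0,0,0,0,0]]])

```text
time: 10.25
tcp_pos: [0.5419, -0.1407, 0.1495]
tool_rot: [0.99, 0.144, 0.0, -0.0]
ft_force: [-0.6, 1.2, 2.4]
finger_gap: 0.0244
finger_force: 68.5
```

>>> arm_command(commands=[[[0,0,0,0,0,-0.06,0],[0,0,0,0,0,-0.06,0],[0,0,0,0,0,0,0]]])

```text
time: 10.5
tcp_pos: [0.5419, -0.1406, 0.1494]
tool_rot: [0.996, 0.084, -0.0, -0.0]
ft_force: [0.5, 1.5, 2.6]
finger_gap: 0.0239
finger_force: 68.5
```

>>> arm_command(commands=[[[0,0,0,0,0,-0.06,0],[0,0,0,0,0,-0.06,0],[0,0,0,0,0,-0.06,0],[0,0,0,0,0,0,0]]])

```text
time: 10.83
tcp_pos: [0.542, -0.1404, 0.1494]
tool_rot: [1.0, -0.005, 0.0, -0.0]
ft_force: [0.4, 2.1, 2.7]
finger_gap: 0.0241
finger_force: 68.5
```

```bash
python3 - <<'E'
from h import *
S=sense(); print(S["q"],S["wrist_torque"])
sd=snapshot("side"); save("crop5",cv2.resize(sd[240:315,285:385],(800,600),interpolation=cv2.INTER_CUBIC))
E
```

```text
[-0.60682111  0.38274239  0.95534999  1.8958026  -0.3608837   1.04694682
 -1.08220082] [ 0.57881983 -0.0854989   0.01462612]
```

View pics/crop5.png

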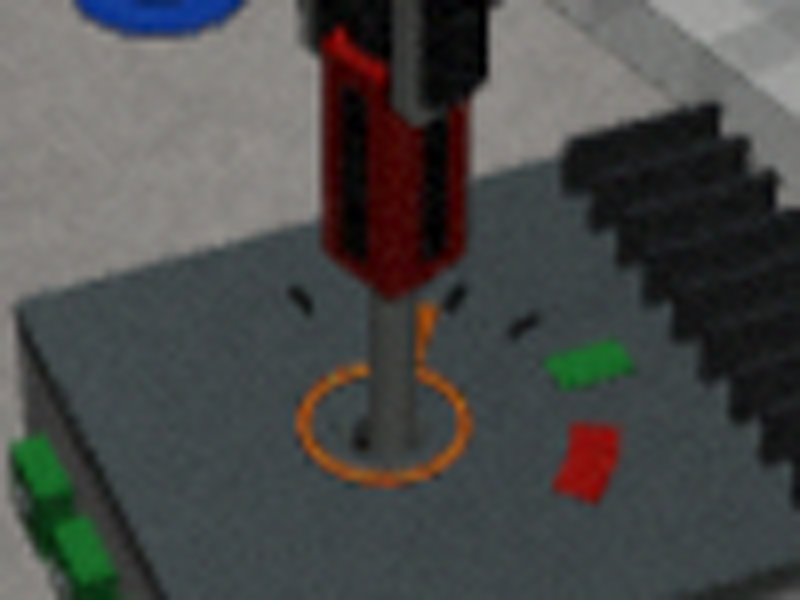

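Pointer unmoved at crop (427,330). The shank at x 370–415 is about 1.5 mm right of the bore centre (385), which is too far off to drop into the slot. I'll lift slightly and feel the bore walls to centre it.

>>> arm_command(commands=[[[0,0,0.4,0,0,0,0],[0,0,0.2,0,0,0,0],[0,0,0,0,0,0,0],[0,0,0,0,0,0,0]]])

```text
time: 11.22
tcp_pos: [0.5412, -0.1413, 0.1552]
tool_rot: [1.0, -0.007, -0.0, -0.0]
ft_force: [-1.0, 0.7, 0.0]
finger_gap: 0.0242
finger_force: 68.1
```

>>> arm_command(commands=[[[0,0.1,0,0,0,0,0],[0,0.1,0,0,0,0,0],[0,0,0,0,0,0,0],[0,0,0,0,0,0,0]]])

```text
time: 11.55
tcp_pos: [0.5417, -0.1395, 0.1553]
tool_rot: [1.0, -0.007, -0.0, 0.0]
ft_force: [0.7, 0.6, -1.0]
finger_gap: 0.0237
finger_force: 68.1
```

>>> arm_command(commands=[[[0,0.1,0,0,0,0,0],[0,0.1,0,0,0,0,0],[0,0,0,0,0,0,0],[0,0,0,0,0,0,0]]])

```text
time: 11.88
tcp_pos: [0.5418, -0.1372, 0.1554]
tool_rot: [1.0, -0.007, -0.0, 0.0]
ft_force: [-1.2, 0.1, -0.7]
finger_gap: 0.0241
finger_force: 68.1
```

>>> arm_command(commands=[[[0,0,-0.15,0,0,0,0],[0,0.1,0,0,0,0,0],[0,0,0,0,0,0,0],[0,0,0,0,0,0,0]]])

```text
time: 12.22
tcp_pos: [0.5416, -0.1365, 0.1538]
tool_rot: [1.0, -0.007, -0.0, 0.0]
ft_force: [-0.0, -0.4, -1.9]
finger_gap: 0.0242
finger_force: 68.0
```

>>> arm_command(commands=[[[0,0.1,0,0,0,0,0],[0,0.1,0,0,0,0,0],[0,0,0,0,0,0,0],[0,0,0,0,0,0,0]]])

```text
time: 12.55
tcp_pos: [0.5414, -0.1354, 0.1539]
tool_rot: [1.0, -0.007, -0.0, 0.001]
ft_force: [-0.6, -2.3, -0.9]
finger_gap: 0.0241
finger_force: 68.0
```

>>> arm_command(commands=[[[0.1,-0.42,0,0,0,0,0],[0.1,0,0,0,0,0,0],[0.1,0,0,0,0,0,0],[0,0,0,0,0,0,0],[0,0,0,0,0,0,0]]])

```text
time: 12.97
tcp_pos: [0.5447, -0.1381, 0.1539]
tool_rot: [1.0, -0.007, -0.0, -0.0]
ft_force: [-1.7, -0.7, -0.9]
finger_gap: 0.024
finger_force: 68.2
```

>>> arm_command(commands=[[[-0.2,0,0,0,0,0,0],[-0.2,0,0,0,0,0,0],[-0.2,0,0,0,0,0,0],[0,0,0,0,0,0,0],[0,0,0,0,0,0,0]]])

```text
time: 13.38
tcp_pos: [0.539, -0.138, 0.1541]
tool_rot: [1.0, -0.007, 0.0, -0.0]
ft_force: [-1.1, 0.4, -0.9]
finger_gap: 0.0242
finger_force: 68.2
```

>>> arm_command(commands=[[[-0.1,0,0,0,0,0,0],[-0.1,0,0,0,0,0,0],[0,0,0,0,0,0,0],[0,0,0,0,0,0,0]]])

```text
time: 13.72
tcp_pos: [0.5371, -0.1382, 0.1541]
tool_rot: [1.0, -0.007, 0.0, -0.0]
ft_force: [0.2, -0.2, -0.0]
finger_gap: 0.024
finger_force: 68.1
```

>>> arm_command(commands=[[[0.3,0,0,0,0,0,0],[0.3,0,0,0,0,0,0],[0.3,0,0,0,0,0,0],[0,0,0,0,0,0,0],[0,0,0,0,0,0,0]]])

```text
time: 14.13
tcp_pos: [0.5453, -0.1388, 0.1537]
tool_rot: [1.0, -0.007, -0.001, 0.0]
ft_force: [-1.4, -0.3, -0.6]
finger_gap: 0.024
finger_force: 68.3
```

>>> arm_command(commands=[[[-0.25,0,0,0,0,0,0],[-0.2,0,0,0,0,0,0],[0,0,0,0,0,0,0],[0,0,0,0,0,0,0],[0,0,0,0,0,0,0]]], newtons=100)

```text
time: 14.55
tcp_pos: [0.5417, -0.1382, 0.1542]
tool_rot: [1.0, -0.007, 0.001, -0.0]
ft_force: [-0.5, -0.9, -1.7]
finger_gap: 0.023
finger_force: 99.9
```

```bash
python3 - <<'E'
from h import *
s=calibration("side");p=sense()["tcp_pos"];print(p)
f=lambda q:(proj(s,q)+.5-[285,240])*8
print("axis at underside",f(p-[0,0,.02]),"at plate",f([p[0],p[1],.075]),"bore",f([.542,-.14,.075]))
sd=np.mean([snapshot("side") for _ in range(4)],0).astype(np.uint8); k=cv2.resize(sd[240:315,285:385],(800,600),interpolation=cv2.INTER_CUBIC)
save("crop6",k)
E
```

```text
[ 0.54171829 -0.13815132  0.15417503]
axis at underside [380.72091049 244.89486144] at plate [380.85055272 428.30462375] bore [386.63571001 431.68122606]
```

View pics/crop6.png

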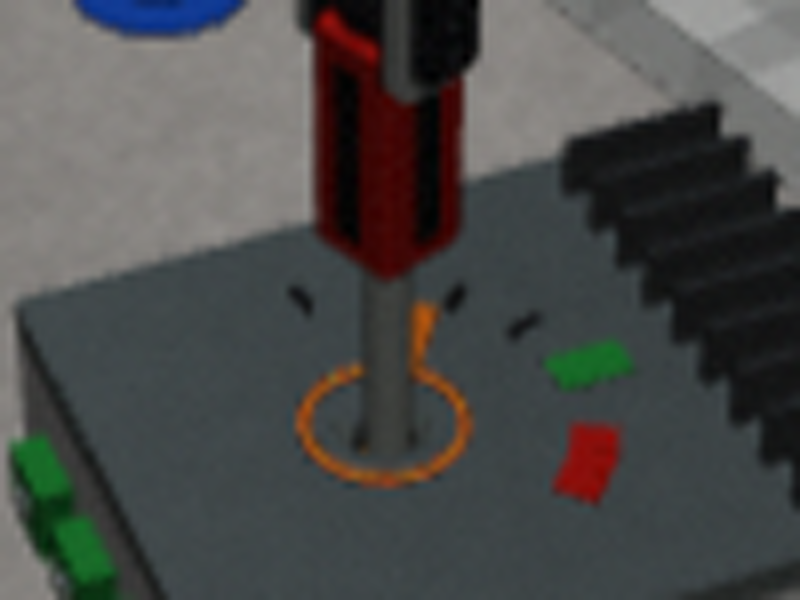

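Now the shank (363–410) is centred between the bore's dark edges and the driver is vertical. I'll press lightly and search counterclockwise on the way back.

>>> arm_command(commands=[[[0,0,-0.15,0,0,0,0],[0,0,-0.15,0,0,0,0],[0,0,-0.15,0,0,0,0],[0,0,0,0,0,0,0],[0,0,0,0,0,0,0]]])

```text
time: 15.17
tcp_pos: [0.5412, -0.1383, 0.1492]
tool_rot: [1.0, -0.007, -0.0, -0.0]
ft_force: [0.1, 0.5, -1.6]
finger_gap: 0.0229
finger_force: 99.9
```

>>> arm_command(commands=[[[0,0,0,0,0,0.06,0],[0,0,0,0,0,0.06,0],[0,0,0,0,0,0.06,0],[0,0,0,0,0,0.06,0],[0,0,0,0,0,0,0]]])

```text
time: 15.58
tcp_pos: [0.5413, -0.1385, 0.1495]
tool_rot: [0.994, 0.113, 0.0, -0.0]
ft_force: [0.4, -0.2, -1.5]
finger_gap: 0.0232
finger_force: 99.9
```

>>> arm_command(commands=[[[0,0,0,0,0,0.06,0],[0,0,0,0,0,0.06,0],[0,0,0,0,0,0.06,0],[0,0,0,0,0,0,0]]])

```text
time: 15.92
tcp_pos: [0.5413, -0.1387, 0.1495]
tool_rot: [0.98, 0.201, 0.0, 0.0]
ft_force: [0.3, -0.4, -2.1]
finger_gap: 0.0229
finger_force: 99.9
```

The push is gone, so the slot has probably caught near blade angle 0. I'll measure the pointer.

```bash
cat > ptr.py <<'E'
from h import *
s=calibration("side");C=np.array([.542,-.14])
im=np.mean([snapshot("side") for _ in range(3)],0).astype(np.uint8);h=cv2.cvtColor(im,cv2.COLOR_RGB2HSV)
m=cv2.inRange(h,(6,110,80),(22,255,255));m[:,:300]=0;m[:,375:]=0;m[:265]=0;m[:268+50]&=255;m[320:]=0
ys,xs=np.nonzero(m);W=np.array([onz(s,u,v,.076)[:2] for u,v in zip(xs,ys)])-C
r=np.hypot(*W.T);k=(r>.0245)&(r<.045);a=np.arctan2(W[k,1],W[k,0])
print("n",k.sum(),"ang",np.round(np.sort(a),2),"median selector",-(np.median(a)+.30),"rmax",r[k].max() if k.any() else 0)
S=sense();q=S["tool_rot"];print("blade",2*np.arctan2(q[1],q[0]),S["tcp_pos"],S["ft_force"],"j7",S["q"][6])
if __import__("sys").argv[1:]: save(__import__("sys").argv[1],cv2.resize(im[240:315,285:385],(800,600),interpolation=cv2.INTER_CUBIC))
E
python3 ptr.py
```

```text
n 19 ang [0.51 0.54 0.55 0.56 0.57 0.58 0.59 0.59 0.6  0.61 0.62 0.62 0.64 0.64
 0.65 0.66 0.67 0.69 0.7 ] median selector -0.9054087720522563 rmax 0.0440084911616412
blade 0.40353778391504164 [ 0.54132127 -0.13868137  0.14947193] [ 1.00928361 -1.12747771 -2.145855  ] j7 -0.7191594787745488
```

>>> arm_command(commands=[[[0,0,0,0,0,-0.08,0],[0,0,0,0,0,-0.08,0],[0,0,0,0,0,-0.08,0],[0,0,0,0,0,-0.08,0],[0,0,0,0,0,-0.08,0],[0,0,0,0,0,-0.08,0],[0,0,0,0,0,-0.08,0],[0,0,0,0,0,-0.08,0],[0,0,0,0,0,0,0],[0,0,0,0,0,0,0]]])

```text
time: 16.9
tcp_pos: [0.5415, -0.138, 0.1495]
tool_rot: [0.993, -0.116, -0.0, 0.0]
ft_force: [-0.7, 0.4, -0.7]
finger_gap: 0.0229
finger_force: 100.0
```

```bash
python3 ptr.py
```

```text
n 30 ang [0.36 0.37 0.39 0.4  0.4  0.42 0.42 0.44 0.44 0.45 0.46 0.47 0.48 0.49
 0.49 0.51 0.51 0.52 0.52 0.54 0.54 0.55 0.56 0.57 0.58 0.59 0.59 0.6
 0.62 0.62] median selector -0.8027583471424422 rmax 0.04465033468044842
blade -0.23312043237127322 [ 0.54136431 -0.13815205  0.14944862] [ 0.27190294  0.10957724 -1.02115481] j7 -1.283589984631988
```

Caught: the pointer follows clockwise. I'll keep turning.

>>> arm_command(commands=[[[0,0,0,0,0,-0.08,0],[0,0,0,0,0,-0.08,0],[0,0,0,0,0,-0.08,0],[0,0,0,0,0,-0.08,0],[0,0,0,0,0,-0.08,0],[0,0,0,0,0,-0.08,0],[0,0,0,0,0,-0.08,0],[0,0,0,0,0,0,0],[0,0,0,0,0,0,0]]])

```text
time: 17.8
tcp_pos: [0.5416, -0.1382, 0.1495]
tool_rot: [0.923, -0.386, 0.0, -0.0]
ft_force: [-0.5, 0.5, -1.2]
finger_gap: 0.0229
finger_force: 100.0
```

```bash
python3 ptr.py
```

```text
n 35 ang [-0.22 -0.18 -0.17 -0.17 -0.15 -0.15 -0.14 -0.13 -0.12 -0.12 -0.11 -0.08
 -0.08 -0.08 -0.08 -0.06 -0.05 -0.05 -0.04 -0.03 -0.02 -0.01  0.    0.
  0.02  0.02  0.03  0.04  0.05  0.05  0.05  0.07  0.08  0.1   0.13] median selector -0.25071988779051907 rmax 0.04441331094390025
blade -0.792639503221782 [ 0.54150364 -0.13819793  0.1495012 ] [ 1.1455481  1.1529675 -1.4871303] j7 -1.7598618996729398
```

>>> arm_command(commands=[[[0,0,0,0,0,-0.06,0],[0,0,0,0,0,-0.06,0],[0,0,0,0,0,-0.06,0],[0,0,0,0,0,-0.06,0],[0,0,0,0,0,-0.01,0],[0,0,0,0,0,0,0],[0,0,0,0,0,0,0],[0,0,0,0,0,0,0],[0,0,0,0,0,0,0]]])

```text
time: 18.7
tcp_pos: [0.5415, -0.1383, 0.1495]
tool_rot: [0.867, -0.498, 0.0, -0.0]
ft_force: [0.5, 1.0, -2.0]
finger_gap: 0.0229
finger_force: 99.9
```

```bash
python3 ptr.py crop7
```

```text
n 36 ang [-0.42 -0.41 -0.4  -0.4  -0.38 -0.38 -0.38 -0.36 -0.36 -0.36 -0.34 -0.34
 -0.33 -0.31 -0.31 -0.3  -0.29 -0.28 -0.28 -0.26 -0.26 -0.26 -0.24 -0.23
 -0.22 -0.22 -0.21 -0.2  -0.2  -0.18 -0.17 -0.17 -0.15 -0.13 -0.12 -0.08] median selector -0.018810909235025652 rmax 0.044899998026755865
blade -1.0438207445540153 [ 0.54144066 -0.13835089  0.14953351] [ 0.61924148  1.08222729 -1.49547252] j7 -1.9681539838506783
```

View pics/crop7.png

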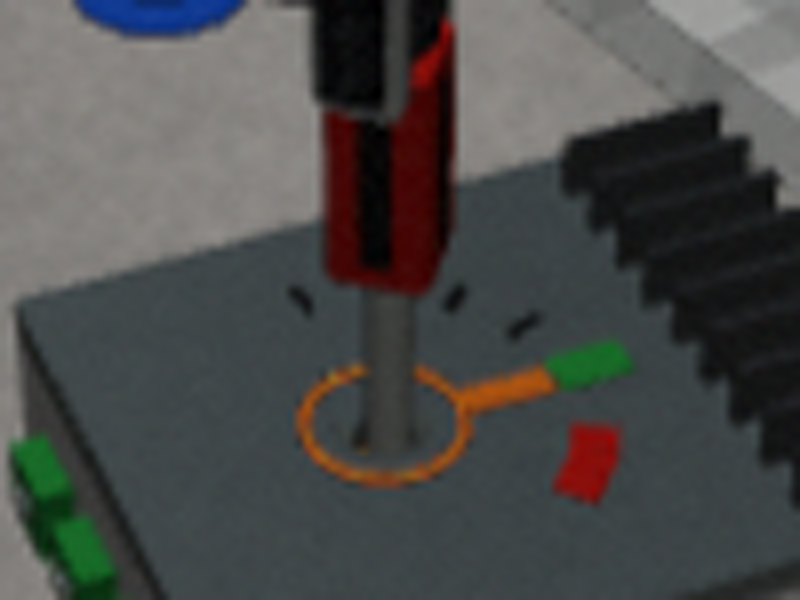

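The pointer sits in line with the green mark at crop (590,365). I'll ease off the turn, lift out and carry the driver back to its hole.

>>> arm_command(commands=[[[0,0,0,0,0,0.06,0],[0,0,0.5,0,0,0,0],[0,0,0.7,0,0,0,0],[0,0,1,0,0,0,0],[0,0,1.5,0,0,0,0],[0,0,1.5,0,0,0,0],[0,0,1.5,0,0,0,0],[0,0,0.3,0,0,0,0],[0,0,0,0,0,0,0]]])

```text
time: 19.6
tcp_pos: [0.5422, -0.1392, 0.2212]
tool_rot: [0.881, -0.473, 0.001, -0.001]
ft_force: [0.4, -0.1, -2.1]
finger_gap: 0.0229
finger_force: 99.9
```

>>> arm_command(commands=[[[-0.2,2.74,0,0,0,0.04,0],[-0.2,2.74,0,0,0,0.04,0],[-0.2,2.74,0,0,0,0.04,0],[-0.2,2.74,0,0,0,0.04,0],[-0.2,2.74,0,0,0,0.04,0],[-0.2,2.74,0,0,0,0.04,0],[-0.2,2.74,0,0,0,0.04,0],[-0.2,2.74,0,0,0,0.04,0],[-0.2,2.74,0,0,0,0.04,0],[-0.2,2.74,0,0,0,0.04,0],[-0.2,2.74,0,0,0,0.04,0],[-0.2,2.74,0,0,0,0.04,0]]])

```text
time: 20.6
tcp_pos: [0.5164, 0.1919, 0.2188]
tool_rot: [0.969, -0.248, -0.001, 0.0]
ft_force: [0.3, -0.7, -0.8]
finger_gap: 0.0231
finger_force: 99.9
```

>>> arm_command(commands=[[[0,0,0,0,0,0,0],[0,0,0,0,0,0,0],[0,0,0,0,0,0,0],[0,0,0,0,0,0,0]]])

```text
time: 20.93
tcp_pos: [0.5175, 0.1886, 0.2194]
tool_rot: [0.968, -0.251, 0.0, 0.0]
ft_force: [-0.0, -0.3, -0.6]
finger_gap: 0.0232
finger_force: 100.0
```

```bash
python3 ptr.py; python3 - <<'E'
from h import *
s=calibration("side");p=sense()["tcp_pos"]
print("tip exp px",proj(s,p-[0,0,.095]),"hole px",proj(s,[.5175,.190,.085]))
sd=np.mean([snapshot("side") for _ in range(3)],0).astype(np.uint8)
save("crop8",cv2.resize(sd[160:235,180:280],(800,600),interpolation=cv2.INTER_CUBIC))
E
```

```text
n 36 ang [-0.42 -0.41 -0.4  -0.4  -0.38 -0.38 -0.38 -0.36 -0.36 -0.36 -0.34 -0.34
 -0.33 -0.31 -0.31 -0.3  -0.29 -0.28 -0.28 -0.26 -0.26 -0.26 -0.24 -0.23
 -0.22 -0.22 -0.21 -0.2  -0.2  -0.18 -0.17 -0.17 -0.15 -0.13 -0.12 -0.08] median selector -0.018810909235025652 rmax 0.044899998026755865
blade -0.5070809385933875 [0.5175445  0.18882571 0.21953184] [ 1.11893949 -0.82525987 -1.9914611 ] j7 -2.1548615676296357
tip exp px [232.42366743 209.58369524] hole px [234.30876437 223.34742392]
```

View pics/crop8.png

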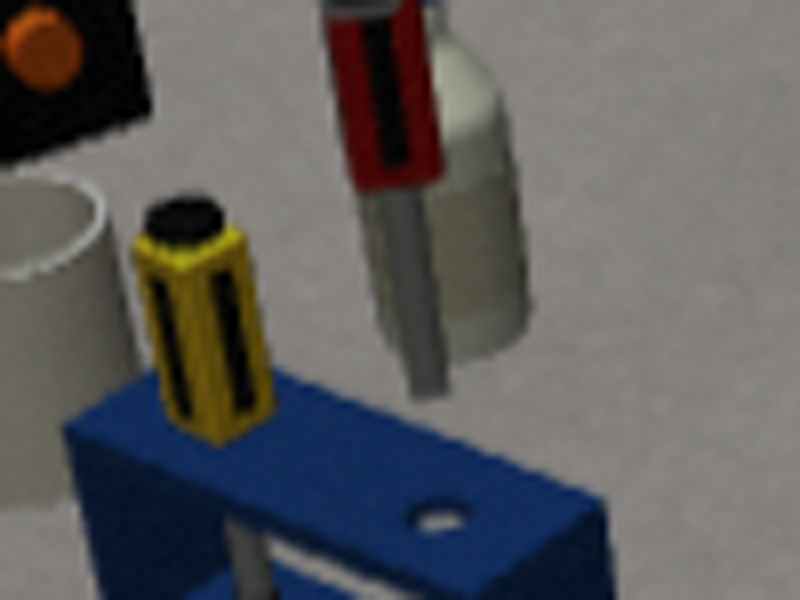

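The pointer stayed on the mark. The tip at (430,397) lines up with the hole at (442,516), allowing for perspective. Lowering it in.

>>> arm_command(commands=[[[0,0.13,-1,0,0,0,0],[0,0,-1,0,0,0,0],[0,0,-1,0,0,0,0],[0,0,-0.7,0,0,0,0],[0,0,-0.7,0,0,0,0],[0,0,-0.6,0,0,0,0],[0,0,0,0,0,0,0],[0,0,0,0,0,0,0]]])

```text
time: 21.9
tcp_pos: [0.5171, 0.1915, 0.1691]
tool_rot: [0.968, -0.25, -0.0, 0.0]
ft_force: [0.4, 0.5, -1.0]
finger_gap: 0.0227
finger_force: 99.9
```

>>> arm_command(commands=[[[0,0,-1,0,0,0,0],[0,0,-1,0,0,0,0],[0,0,-1,0,0,0,0],[0,0,-1,0,0,0,0],[0,0,-1,0,0,0,0],[0,0,-0.6,0,0,0,0],[0,0,0,0,0,0,0],[0,0,0,0,0,0,0]]])

```text
time: 22.57
tcp_pos: [0.5171, 0.1914, 0.113]
tool_rot: [0.968, -0.25, -0.0, 0.0]
ft_force: [-0.4, 0.7, -0.4]
finger_gap: 0.0231
finger_force: 99.9
```

>>> arm_command(commands=[[[0,0,-0.3,0,0,0,0],[0,0,-0.3,0,0,0,0],[0,0,0,0,0,0,0],[0,0,0,0,0,0,0]]])

```text
time: 22.9
tcp_pos: [0.5174, 0.1917, 0.1075]
tool_rot: [0.968, -0.249, 0.0, -0.0]
ft_force: [0.6, -0.1, -0.9]
finger_gap: 0.0229
finger_force: 99.9
```

>>> arm_command(commands=[[[0,0,-0.1,0,0,0,0],[0,0,-0.1,0,0,0,0],[0,0,0,0,0,0,0],[0,0,0,0,0,0,0]]])

```text
time: 23.23
tcp_pos: [0.5175, 0.1918, 0.1056]
tool_rot: [0.968, -0.249, 0.0, -0.0]
ft_force: [-0.8, -0.3, -0.9]
finger_gap: 0.0231
finger_force: 100.0
```

>>> arm_command(commands=[[[0,0,-0.1,0,0,0,0],[0,0,-0.1,0,0,0,0],[0,0,0,0,0,0,0],[0,0,0,0,0,0,0]]])

```text
time: 23.57
tcp_pos: [0.5179, 0.1917, 0.1055]
tool_rot: [0.968, -0.25, -0.0, -0.001]
ft_force: [-4.1, -0.6, 11.2]
finger_gap: 0.023
finger_force: 101.6
```

The handle is resting on the stand. Releasing.

>>> arm_command(commands=[[[0,0,0.2,0,0,0,0],[0,0,0,0,0,0,0.4],[0,0,0,0,0,0,0.5],[0,0,0,0,0,0,0.6],[0,0,0,0,0,0,0.75],[0,0,0,0,0,0,0.75],[0,0,0,0,0,0,0.75],[0,0,0,0,0,0,0.75]]], newtons=20)

```text
time: 24.23
tcp_pos: [0.5173, 0.1917, 0.1054]
tool_rot: [0.968, -0.249, -0.0, 0.0]
ft_force: [0.6, 0.2, -1.3]
finger_gap: 0.064
finger_force: 0.0
```

>>> arm_command(commands=[[[0,0,1,0,0,0,0.75],[0,0,2,0,0,0,0.75],[0,0,2,0,0,0,0.75],[0,0,2,0,0,0,0.75],[0,0,3,0,0,0,0.75],[0,0,3,0,0,0,0.75],[-2,0,2,0,0,0,0.75],[-3,0,0,0,0,0,0.75],[-3,0,0,0,0,0,0.75],[-3,0,0,0,0,0,0.75],[0,0,0,0,0,0,0.75],[0,0,0,0,0,0,0.75]]])

```text
time: 25.23
tcp_pos: [0.4389, 0.1966, 0.2505]
tool_rot: [0.969, -0.247, -0.013, 0.003]
ft_force: [-1.3, -0.8, 1.4]
finger_gap: 0.0642
finger_force: 0.0
```

```bash
python3 ptr.py; python3 - <<'E'
from h import *
sd=np.mean([snapshot("side") for _ in range(3)],0).astype(np.uint8); t=snapshot("top")
k=np.zeros((560,800,3),np.uint8);k[:300,:400]=cv2.resize(sd[175:250,180:280],(400,300),interpolation=cv2.INTER_CUBIC)
k[:300,400:]=cv2.resize(sd[240:315,285:385],(400,300),interpolation=cv2.INTER_CUBIC)
k[300:,:400]=cv2.resize(t[250:302,200:280],(400,260),interpolation=cv2.INTER_CUBIC)
k[300:,400:]=cv2.resize(t[230:295,340:440],(400,260),interpolation=cv2.INTER_CUBIC)
save("fin",k)
E
```

```text
n 37 ang [-0.47 -0.42 -0.41 -0.4  -0.4  -0.38 -0.38 -0.38 -0.36 -0.36 -0.36 -0.34
 -0.34 -0.33 -0.31 -0.31 -0.3  -0.29 -0.28 -0.28 -0.26 -0.26 -0.26 -0.24
 -0.23 -0.22 -0.22 -0.21 -0.2  -0.2  -0.18 -0.17 -0.17 -0.15 -0.13 -0.12
 -0.08] median selector -0.01705420142150077 rmax 0.044899998026755865
blade -0.5102507187355357 [0.44228776 0.19162725 0.25044622] [-0.22872682  0.49888154 -0.64705574] j7 -2.5826836245980367
```

View pics/fin.png

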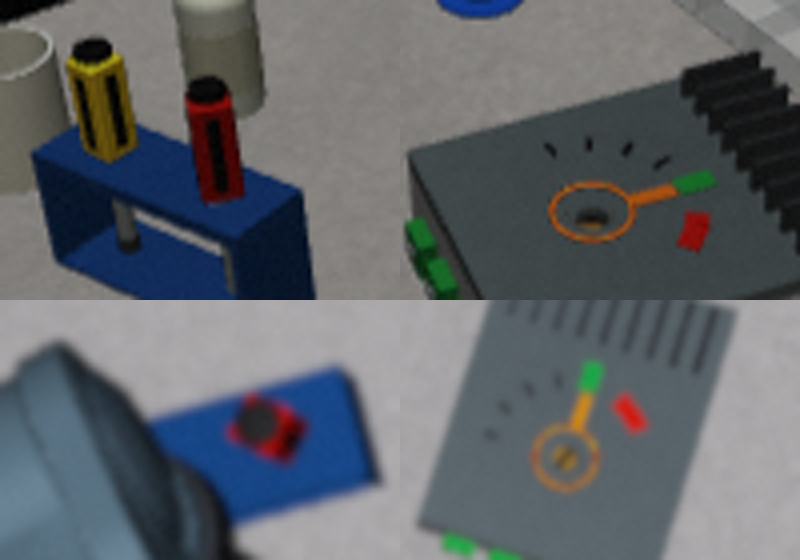

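The driver stands upright in its own hole at (215,140), the nut driver is in the other hole, and the pointer lines up with the green mark in both views. Handing in.

```bash
python3 -c "
from plant import *
print(job_done())"
```

```text
the job is handed in; nothing more can be done
None
```

The job is handed in: the selector pointer is on the green mark (measured about -0.02 rad), the red screwdriver stands released and upright in its own hole, and the nut driver is still in the other hole; the judge returned no verdict.

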